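# Nest the drained steel pots on the instrument tray

### The arm

A 7-joint arm with a two-finger parallel gripper is mounted at the origin on the work surface. World frame = base frame: x ahead of the robot, y to its left, z up, the work surface at z = 0. Lengths are in m, angles in rad, forces in N, time in s.
With the tool pointing down it reaches from about 0.425 to 0.95 m from the base axis. Payload 4.7 kg.
Tool frame: the origin (TCP) lies between the finger pads; the fingertips stand 25 mm ahead of it and the grasp point (between the pads) lies 6 mm ahead of it; x points along the fingers, z is the direction in which the jaws open and shut, and the axes are right-handed (so a half turn about x gives the same grasp; the last joint's range is limited). The gripper opens to 85 mm and grips with 20 to 120 N. Pads are 22 mm wide; open, the fingers measure 114 mm over their backs; the gripper's body (76 mm by 85 mm) begins 54 mm behind the grasp point. The pads swing forward as they close: fully open they stand 13 mm farther back than shut.
Start: joints at [1.119, 0.469, -0.049, 1.532, 0.024, 1.141, -0.082], TCP at [0.277, -0.616, 0.256] pointing down, gripper open.
Joint ranges: [-2.59, 2.59], [-0.33, 1.99], [-1.39, 1.29], [0.1, 2.45], [-1.04, 4.18], [0.21, 1.99], [-2.66, 2.66]. Speed limits (rad/s): [2.57, 2.57, 3.14, 3.14, 3.14, 3.14, 3.14].

### API

Orientations are given as a 3x3 rotation matrix whose columns are the frame's x, y, z axes.
In Python, from rig import * gives the robot as it stands. Calls block until the motion is done:
- movep(position, orientation): joint-space move of the TCP to a pose.
- move_l(position, attitude=None, feed=0.15, until_force=None): straight line of the TCP; attitude=None keeps the orientation; feed is the mean speed in m/s. With until_force (N) it stops when the force on the tool has changed by that much, and returns True; else False.
- move_joints(angles): joint-space move.
- command_gripper(opening, newtons=None): finger opening in m; newtons is the grip in N (None keeps the last); returns when the fingers have stopped.
- sleep(seconds).
- inverse_kinematics(position, orientation): joint angles nearest the present ones, or None.
- sense(): the state.
- camera(name): name is "scene" or "side" or "wrist"; returns (picture, depth): 384x512x3 uint8, red, green, blue; 384x512 float32, m along the optical axis (not along the pixel's ray), 0 where there is no reading.
- camera_params(name): a dict with "K" (3x3 intrinsics, pixels), "position" and "rotation" of the camera in the world; the wrist camera has in their place "tool_from_camera" (4x4, takes a point from camera to tool coordinates, whose origin is the TCP and whose axes are the tool frame's). Camera axes: x right, y down, z forward; pixel columns grow to the right and rows downward; lengths in m; the calibration is good to about 2 mm. A picture is of the moment at which its call begins: read the wrist's pose just before it. camera_params takes no time and is no camera call.
A pose or a line that the arm cannot do raises Unreachable and nothing moves.
- finish_job(): hands the job in, once; it reports no verdict.
The state is a dict: "time_s": time; "joint_pos": joint angles; "qd": joint speeds; "joint_efforts": joint torques, N m; "position": TCP position; "tcp_rot": TCP orientation; "wrist_force": force on the tool from outside, world axes, zero at the start; "ft_torque": the same for the moment, N m; "finger_gap": finger opening in m.
Only numpy, scipy, OpenCV 4.12 (cv2) and the standard library are available. Lean on these libraries where they do the work, as an engineer would, in place of code of your own. Each camera call takes 0.05 s, during which the arm holds its last target.

### The job

Two tall steel pots are draining mouth down on the sloped rack. Nest both, mouth down, over the matching pot on the instrument tray, and press them down past the drag of their silicone rings until each is fully home and straight, firmly but without ramming the stack; it stays upright on the tray. Leave the shallow dish on the rack and the other loose things where they are.

Things in the scene. Friction and masses are not known exactly. Their poses are not given: they have to be found in the camera images.
- pot_a: Tall footed steel pot, about 0.1 kg, mouth down on the sloped deck of the rack, its rim against the lip, axis 32 deg off vertical. Same make as the others: 57 mm high, mouth 72 mm across, walls 2 mm. Origin: centre of the mouth plane, z out through the closed end (up when mouth down). From the mouth: flare to 59 mm at 20, cone to 24, straight part 52 mm across from 25 to 39 (best grip), then a foot 41 mm across to the flat end at 57.
- pot_b: The second tall pot on the rack, like pot_a in every way, about 0.1 kg, loose. All three tall pots have a soft dark grey silicone ring (50 mm across, 3 mm thick) round the foot, 45 to 48 mm from the mouth. The floor inside is 37 mm from the mouth; the bore behind it is 48 mm wide to 23 mm from the mouth, then opens through a cone to 56 mm (at 20) and a flare to 68 mm at the mouth.
- pot_tray: The tall pot that stands mouth down on the tray (loose): the bottom of the stack. A pot let down over another stops about 5 mm proud on that one's ring; the ring rolls back along its foot under 6 to 8 N and stays. Home: the floor inside rests on the foot below, mouth planes 20 mm apart, and the push meets a hard stop. A pot pushed askew stays askew: push on the middle of the foot.
- dish: Shallow steel dish, mouth down on the rack among the pots: same 72 mm mouth but only 26 mm high, with a flat top and no foot. Origin: centre of the mouth plane, z out through the closed side. Not to be moved. Which of the three places it has varies.
- rack: Fixed drainer 380 mm wide (its y), 100 mm deep (its x): a flat steel deck that rises away from the robot at 32 deg, from a 14 mm high lip in front (30 mm above the table) to 83 mm. Origin: centre of the footprint on the table; x points to the high side. Pots and dish stand in a row, mouth centres about 115 mm apart along y, 37 mm up the slope from the lip, 50 mm above the table.
- tray: Fixed shallow steel instrument tray 240 (x) by 160 (y) mm, 18 mm high, floor 3 mm thick. Origin: centre of its underside. A pair of forceps lies along one long side.
- spray_bottle: Amber spray bottle 47 mm wide, 136 mm high, standing behind the rack. Origin: centre of its underside. A bystander, to be left alone.
- swab_jar: Glass jar 84 mm wide, 110 mm high, with a steel lid, standing behind the rack. Origin: centre of its underside. A bystander, to be left alone.
- specimen_pot: White specimen pot 66 mm wide, 66 mm high, in front of the rack. Origin: centre of its underside. A bystander, to be left alone.
- kidney_dish: Kidney-shaped steel bowl about 210 by 110 mm, 32 mm high, open side up, between robot and rack. Origin: near its middle, on the table. A bystander, to be left alone.
- forceps: Steel forceps about 140 mm long, 5 mm thick, lying in the tray. Origin: near the pivot, on the tray floor. A bystander, to be left alone.
Mind the look-alikes: they are no part of the job. Leave any red look-alike of the pot_a alone. What is shaped like the pot_b but yellow is not meant.

How it is judged:
At the end, for the whole second after the job is handed in: The three tall pots stand as one upright stack on the tray, mouths down: each pot's mouth plane 17 to 22.5 mm above that of the pot below (20 is home), centres within 5 mm, axes within 0.06 rad, the lowest on the tray floor within 0.08 rad of upright, all at rest (((horizontal distance between pot_a and pot_tray below 0.005 m and z of pot_a in the frame of pot_tray between 0.017 and 0.0225 m and angle between the z axis of pot_a and the z axis of pot_tray, either way round below 0.06 rad and horizontal distance between pot_b and pot_a below 0.005 m and z of pot_b in the frame of pot_a between 0.017 and 0.0225 m and angle between the z axis of pot_b and the z axis of pot_a, either way round below 0.06 rad) or (horizontal distance between pot_b and pot_tray below 0.005 m and z of pot_b in the frame of pot_tray between 0.017 and 0.0225 m and angle between the z axis of pot_b and the z axis of pot_tray, either way round below 0.06 rad and horizontal distance between pot_a and pot_b below 0.005 m and z of pot_a in the frame of pot_b between 0.017 and 0.0225 m and angle between the z axis of pot_a and the z axis of pot_b, either way round below 0.06 rad)) and angle between pot_tray's own z axis and vertical below 0.08 rad and height (world z) of pot_tray below 0.008 m and x of pot_tray in the frame of tray between -0.1 and 0.1 m and y of pot_tray in the frame of tray between -0.07 and 0.07 m and linear speed of each of pot_a, pot_b below 0.02 m/s); the robot touches nothing.
It fails at once if the shallow dish is moved on the rack (distance of dish from where it was at the start of the episode above 0.02 m).
It fails at once if the stack is rammed: over 40 N on the tray (contact force between pot_tray and tray above 40 N).
It fails at once if a bystander (bottle, jar, specimen pot, kidney bowl, forceps) is pushed over 30 mm (distance of any of spray_bottle, swab_jar, specimen_pot, kidney_dish, forceps from where it was at the start of the episode above 0.03 m).
It also fails if it takes over 64 s, if anything falls off the work surface, if the arm or the gripper's body presses on something with over 40 N, if the wrist force passes 120 N, or if a joint passes its speed limit or range.

## Working session

There is one attempt and no reset: what is moved stays moved. The work goes in short steps, each a Python script; the robot and the scene stay as the last script left them, time stands still between calls to the robot, and variables do not carry over. Pictures are saved under pics/ and viewed, and the job is handed in when it is done.

```bash
ls; mkdir -p pics; python3 - <<'E'
from rig import *
import cv2,numpy as np
for n in ["scene","side","wrist"]:
    s=sense(); p,d=camera(n); cv2.imwrite(f"pics/{n}0.png",p[:,:,::-1]); np.savez(f"{n}0.npz",p=p,d=d)
    c=camera_params(n); print(n,{k:np.round(v,3).tolist() for k,v in c.items()})
print(sense())
E
```

```text
pics
scene {'K': [[475.307, 0.0, 258.56], [0.0, 475.307, 187.564], [0.0, 0.0, 1.0]], 'position': [1.088, 0.236, 1.007], 'rotation': [[-0.441, 0.759, -0.479], [0.898, 0.38, -0.223], [0.013, -0.528, -0.849]]}
side {'K': [[409.165, 0.0, 253.162], [0.0, 409.165, 191.661], [0.0, 0.0, 1.0]], 'position': [0.384, -0.63, 0.776], 'rotation': [[0.959, -0.202, 0.197], [-0.282, -0.705, 0.651], [0.008, -0.68, -0.733]]}
wrist {'K': [[314.289, 0.0, 257.743], [0.0, 314.289, 190.287], [0.0, 0.0, 1.0]], 'tool_from_camera': [[-0.0, -0.307, 0.952, -0.118], [0.001, -0.952, -0.307, 0.08], [1.0, 0.001, 0.001, -0.0], [0.0, 0.0, 0.0, 1.0]]}
{'time_s': 0.15, 'joint_pos': array([ 1.11907439,  0.4692384 , -0.04858374,  1.53340127,  0.02410552,
        1.14096784, -0.0822784 ]), 'qd': array([-0.00094408, -0.00257403, -0.00050555, -0.00255447,  0.00040413,
        0.0012813 ,  0.00127321]), 'joint_efforts': array([ 2.33063674e-04, -5.10766912e+01, -4.67518985e-02, -2.37975311e+01,
        1.07057343e-02,  5.40385270e-03,  3.36750054e-05]), 'position': array([ 0.27682695, -0.61519361,  0.25552214]), 'tcp_rot': array([[-6.34122911e-04,  9.11918564e-01,  4.10370724e-01],
       [ 1.28093112e-03,  4.10371211e-01, -9.11917665e-01],
       [-9.99998979e-01, -5.26112538e-05, -1.42833065e-03]]), 'wrist_force': array([0.07970003, 0.16521214, 1.2191161 ]), 'ft_torque': array([-0.05572177,  0.01090972,  0.00494383]), 'finger_gap': 0.085411421746672}
```

View pics/scene0.png

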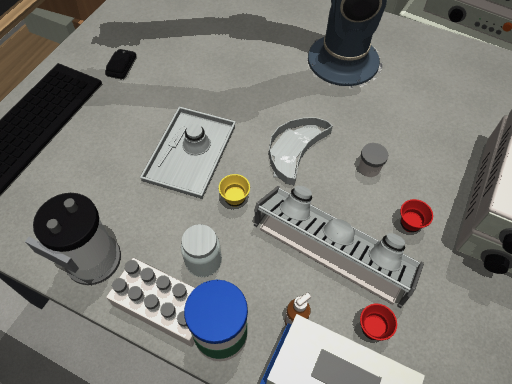

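View pics/side0.png

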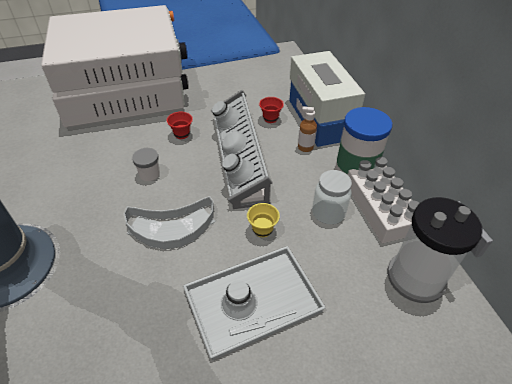

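View pics/wrist0.png

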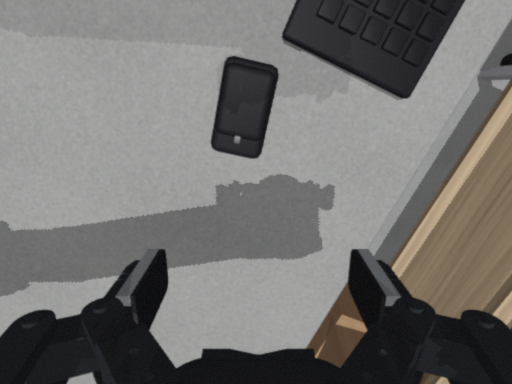

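```bash
cat > h.py <<'E'
import numpy as np, cv2
from rig import *
def ray(n,u,v):
    c=camera_params(n); d=c["rotation"]@np.linalg.inv(c["K"])@np.array([u,v,1.]); return np.array(c["position"]),d
def onz(n,u,v,z):
    o,d=ray(n,u,v); return o+d*(z-o[2])/d[2]
def cloud(n,d,c=None,pose=None):
    c=c or camera_params(n); v,u=np.mgrid[0:d.shape[0],0:d.shape[1]]
    K=c["K"]; P=np.stack([(u-K[0,2])/K[0,0]*d,(v-K[1,2])/K[1,1]*d,d],-1)
    if "rotation" in c: return P@np.array(c["rotation"]).T+np.array(c["position"])
    T=c["tool_from_camera"]; P=P@T[:3,:3].T+T[:3,3]
    return P@pose[1].T+pose[0]
E
python3 - <<'E'
from h import *
a=np.load("scene0.npz");b=np.load("side0.npz")
p=a["p"][:,:,::-1]; q=b["p"][:,:,::-1]
c1=cv2.resize(p[180:310,240:430],None,fx=4,fy=4,interpolation=3); cv2.imwrite("pics/c1.png",c1)
c2=cv2.resize(q[80:210,200:290],None,fx=4,fy=4,interpolation=3)
c3=cv2.resize(q[250:350,180:325],None,fx=4,fy=4,interpolation=3)[:,:]
c4=cv2.resize(p[105:200,140:240],None,fx=4,fy=4,interpolation=3)
im=np.zeros((800-200,800,3),np.uint8); im[:520,:360]=c2; im[:380,370:770]=c4; cv2.imwrite("pics/c2.png",im); cv2.imwrite("pics/c3.png",c3)
for n,d,pts in (("scene",a["d"],[(300,192),(340,225),(393,238),(194,128),(420,270),(255,200),(405,297)]),("side",b["d"],[(218,107),(234,140),(230,160),(238,288)])):
    C=cloud(n,d)
    for u,v in pts: print(n,u,v,np.round(C[v,u],3))
E
```

```text
scene 300 192 [0.549 0.087 0.106]
scene 340 225 [0.568 0.194 0.072]
scene 393 238 [0.562 0.307 0.1  ]
scene 194 128 [ 0.47  -0.236  0.063]
scene 420 270 [0.583 0.386 0.056]
scene 255 200 [ 0.555 -0.021 -0.003]
scene 405 297 [0.653 0.375 0.052]
side 218 107 [0.563 0.311 0.096]
side 234 140 [0.576 0.182 0.077]
side 230 160 [0.542 0.088 0.098]
side 238 288 [ 0.475 -0.233  0.06 ]
```

View pics/c1.png

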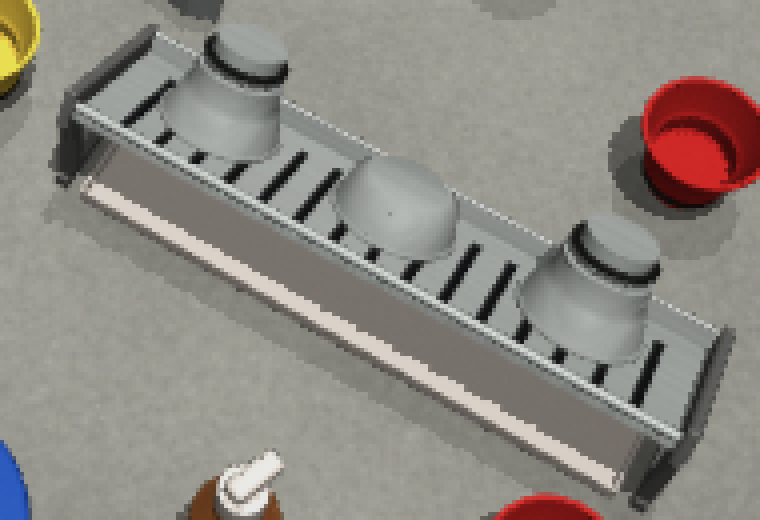

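View pics/c2.png

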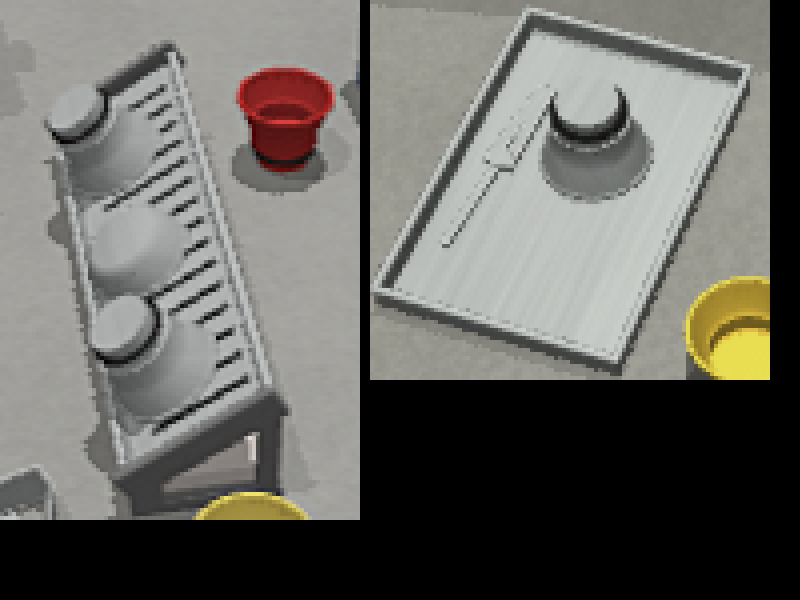

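View pics/c3.png

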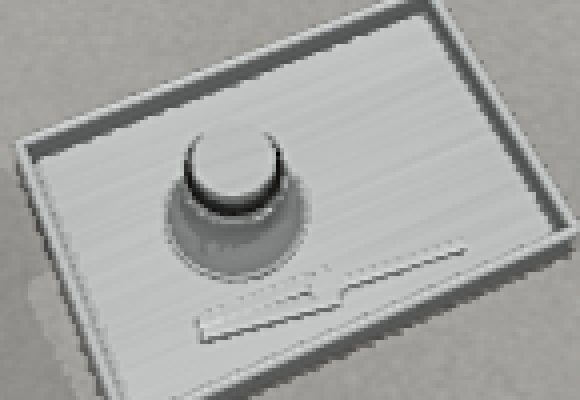

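```bash
cat > m.py <<'E'
from h import *
from scipy.optimize import least_squares
Cs={n:cloud(n,np.load(n+"0.npz")["d"]) for n in("scene","side")}
for n,C in Cs.items():
    P=C.reshape(-1,3); ok=np.load(n+"0.npz")["d"].ravel()>0
    P=P[ok]
    # tray foot
    q=P[(np.hypot(P[:,0]-.47,P[:,1]+.236)<.04)&(P[:,2]>.054)]
    lo,hi=q.min(0),q.max(0); c,r=cv2.minEnclosingCircle((q[:,:2]*1000).astype(np.float32))
    print(n,"tray foot",len(q),q.mean(0).round(4),((lo+hi)/2).round(4),(hi-lo).round(4),c,r,np.median(q[:,2]))
    t=P[(abs(P[:,0]-.5)<.3)&(abs(P[:,1]-.2)<.3)]
    tb=P[(abs(P[:,0]-.5)<.2)&(abs(P[:,1]+.2)<.3)]
    print("table z",np.median(tb[tb[:,2]<.002][:,2]))
    # deck plane: RANSAC
    R=P[(P[:,0]>.52)&(P[:,0]<.68)&(P[:,1]>-.02)&(P[:,1]<.42)&(P[:,2]>.025)&(P[:,2]<.13)]
    rng=np.random.default_rng(0);best=0
    for _ in range(3000):
        s=R[rng.choice(len(R),3,False)]; nn=np.cross(s[1]-s[0],s[2]-s[0]); L=np.linalg.norm(nn)
        if L<1e-4: continue
        nn/=L; nn*=np.sign(nn[2])
        if abs(nn[2]-.848)>.06: continue
        m=abs((R-s[0])@nn)<.002
        if m.sum()>best: best=m.sum();bm=m
    D=R[bm]; c0=D.mean(0); nn=np.linalg.svd(D-c0)[2][2]; nn*=np.sign(nn[2])
    print("deck n",nn.round(4),"tilt",np.degrees(np.arccos(nn[2])).round(2),"yaw",np.degrees(np.arctan2(-nn[1],-nn[0])).round(2),best,"c0",c0.round(4),"extent y",D[:,1].min(),D[:,1].max())
    h=(R-c0)@nn
    for k,(x,y) in {"pot1":(.549,.087),"pot2":(.562,.307),"dish":(.57,.19)}.items():
        lo_=.050 if k!="dish" else .020
        m=(abs(R[:,1]-y)<.05)&(h>lo_)&(h<.066)
        q=R[m]; 
        e1=np.array([-nn[2],0,nn[0]]);e1=np.cross(np.cross(nn,[1,0,0]),nn);e1/=np.linalg.norm(e1);e2=np.cross(nn,e1)
        ab=np.c_[(q-c0)@e1,(q-c0)@e2]; hh=h[m]
        ext=ab.max(0)-ab.min(0); mid=(ab.max(0)+ab.min(0))/2; (cc,r)=cv2.minEnclosingCircle((ab*1000).astype(np.float32))
        ctr=c0+e1*mid[0]+e2*mid[1]+nn*np.median(hh); ce=c0+e1*cc[0]/1e3+e2*cc[1]/1e3+nn*np.median(hh)
        print(k,len(q),"h",np.median(hh).round(4),"ext",ext.round(4),"r",round(r,1),"bbox",ctr.round(4),"circ",ce.round(4),"mean",q.mean(0).round(4))
E
python3 m.py
```

```text
scene tray foot 191 [ 0.4753 -0.2342  0.0603] [ 0.4758 -0.2349  0.0599] [0.0464 0.0439 0.0118] (475.77587890625, -235.12612915039062) 23.412389755249023 0.06048899425176679
table z -0.00015699448675188243
deck n [-0.5294  0.0539  0.8466] tilt 32.15 yaw -5.81 2172 c0 [0.5981 0.2087 0.0607] extent y 0.008344328317107519 0.38231036777182104
pot1 170 h 0.0568 ext [0.0438 0.0405] r 22.3 bbox [0.5392 0.0889 0.0986] circ [0.539  0.0881 0.0986] mean [0.5422 0.0896 0.0998]
pot2 203 h 0.0571 ext [0.047  0.0398] r 25.4 bbox [0.5624 0.3124 0.0993] circ [0.5634 0.3096 0.1001] mean [0.5652 0.3119 0.1002]
dish 318 h 0.0252 ext [0.0581 0.0607] r 31.7 bbox [0.5705 0.1983 0.0739] circ [0.5683 0.1981 0.0725] mean [0.5727 0.1982 0.0746]
side tray foot 340 [ 0.4745 -0.2373  0.0599] [ 0.4749 -0.2379  0.0588] [0.0406 0.045  0.0094] (474.8600158691406, -237.91062927246094) 22.70941162109375 0.059963932962264266
table z -0.00018484232389148758
deck n [-0.5232  0.0547  0.8504] tilt 31.74 yaw -5.97 1244 c0 [0.6035 0.1723 0.0644] extent y 0.005725369965187577 0.3802169754831134
pot1 176 h 0.0567 ext [0.0406 0.0426] r 22.7 bbox [0.5403 0.0868 0.0976] circ [0.5386 0.0872 0.0966] mean [0.5411 0.0851 0.0977]
pot2 124 h 0.0567 ext [0.0428 0.047 ] r 23.8 bbox [0.5623 0.3099 0.0968] circ [0.5643 0.3097 0.0981] mean [0.5644 0.3081 0.0974]
dish 245 h 0.0248 ext [0.0589 0.0549] r 31.4 bbox [0.5684 0.1952 0.0705] circ [0.5698 0.1937 0.0714] mean [0.5701 0.1922 0.0714]
```

```bash
cat >> h.py <<'E'
N=np.array([-.527,.0545,.848]);N/=np.linalg.norm(N)
YR=np.cross([0,0,1.],-N*np.array([1,1,0])*-1); 
YR=np.cross([0,0,1.],[-N[0],-N[1],0]);YR/=np.linalg.norm(YR)
FOOT={1:np.array([.540,.088,.098]),2:np.array([.563,.3105,.098])}
TF=np.array([.4752,-.2360,.060])
def ori(x,z):
    x=np.array(x,float)/np.linalg.norm(x); z=np.array(z,float); z=z-x*(x@z); z/=np.linalg.norm(z)
    return np.column_stack([x,np.cross(z,x),z])
E
python3 - <<'E'
from h import *
print(YR)
for k in (1,2):
  for s in (1,-1):
    R=ori(-N,s*YR)
    for d in(0.0,.1):
        print(k,s,d,np.round(inverse_kinematics(FOOT[k]-N*.007+N*d,R),2) if inverse_kinematics(FOOT[k]-N*.007+N*d,R) is not None else None)
for a in (0,45,90,135,180,225,270,315):
    a=np.radians(a);R=ori([0,0,-1],[np.cos(a),np.sin(a),0])
    for h in (.02,.2):
        q=inverse_kinematics(TF+[0,0,h],R); print(np.degrees(a),h,None if q is None else np.round(q,2))
E
```

```text
[ 0.10286695  0.99469512 -0.        ]
1 1 0.0 [ 0.31  0.51 -0.8   2.28  1.71  0.59 -0.42]
1 1 0.1 [ 0.65  0.37 -1.24  2.31  1.36  0.66 -0.13]
1 -1 0.0 [-0.31  0.38 -0.05  2.31  1.82  0.26  2.49]
1 -1 0.1 None
2 1 0.0 [-0.26  0.6  -0.62  2.02  1.4   0.75 -0.43]
2 1 0.1 [ 0.14  0.76 -1.35  2.03  1.44  1.25 -0.38]
2 -1 0.0 [-1.41  0.72  0.93  2.08 -0.75  0.22 -1.71]
2 -1 0.1 [-1.55  0.47  0.94  2.12  0.1   0.34 -2.5 ]
0.0 0.02 [ 0.7   0.5  -0.41  2.01  0.3   0.69  0.1 ]
0.0 0.2 [ 0.76  0.27 -0.46  1.85  0.13  1.06  0.25]
45.0 0.02 [ 0.79  0.52 -0.52  2.01  0.39  0.71  0.81]
45.0 0.2 [ 0.86  0.28 -0.58  1.85  0.18  1.06  1.  ]
90.0 0.02 [ 0.88  0.55 -0.64  2.    0.48  0.74  1.51]
90.0 0.2 [ 0.98  0.31 -0.73  1.84  0.23  1.08  1.73]
135.0 0.02 [ 1.21  0.81 -1.18  1.99  0.92  1.01  1.93]
135.0 0.2 [ 1.27  0.47 -1.17  1.83  0.47  1.16  2.3 ]
180.0 0.02 [ 0.21  0.47  0.22  2.04 -0.16  0.65 -2.6 ]
180.0 0.2 [-0.48  0.38  1.12  1.91 -0.39  1.09 -2.34]
225.0 0.02 [ 0.34  0.46  0.06  2.03 -0.04  0.65 -1.93]
225.0 0.2 [ 0.4   0.23 -0.03  1.87  0.01  1.04 -1.98]
270.0 0.02 [ 0.47  0.47 -0.12  2.03  0.09  0.65 -1.27]
270.0 0.2 [ 0.52  0.24 -0.17  1.86  0.04  1.04 -1.23]
315.0 0.02 [ 0.59  0.48 -0.26  2.02  0.2   0.67 -0.59]
315.0 0.2 [ 0.64  0.25 -0.3   1.86  0.08  1.05 -0.49]
```

```bash
python3 - <<'E'
from h import *
a=np.radians(45);R=ori([0,0,-1],[np.cos(a),np.sin(a),0])
t=sense()["time_s"]
movep(TF+[0,0,.14],R); 
command_gripper(.052,40)
s=sense(); p,d=camera("wrist"); print(t,s["time_s"],s["position"],s["finger_gap"],s["joint_pos"].round(2))
np.savez("w1.npz",p=p,d=d,pos=s["position"],R=s["tcp_rot"]); cv2.imwrite("pics/w1.png",p[:,:,::-1])
c=camera_params("wrist"); T=cloud("wrist",d,c,(np.zeros(3),np.eye(3)))
np.save("w1t.npy",T)
C=cloud("wrist",d,c,(s["position"],s["tcp_rot"])); P=C[d>0]
q=P[(np.hypot(P[:,0]-TF[0],P[:,1]-TF[1])<.035)&(P[:,2]>.054)&(P[:,2]<.066)]
lo,hi=q.min(0),q.max(0); cc,r=cv2.minEnclosingCircle((q[:,:2]*1000).astype(np.float32)); print(len(q),q.mean(0).round(4),((lo+hi)/2).round(4),(hi-lo).round(4),cc,r)
f=T[(d>0)&(d<.18)]; 
for sg in(1,-1):
    g=f[(sg*f[:,2]>.015)&(sg*f[:,2]<.06)&(abs(f[:,1])<.02)]; print(sg,len(g),g[:,0].max(),np.percentile(g[:,0],98),abs(g[:,2]).min())
    for x in(.005,.01,.015,.02,.025):
        w=g[abs(g[:,0]-x)<.0025]
        if len(w):print("  x",x,len(w),"z",abs(w[:,2]).min().round(4))
E
```

```text
0.15 2.175 [ 0.4751765  -0.23618584  0.20000246] 0.05189925407543687 [ 0.85  0.35 -0.57  1.91  0.23  0.94  0.95]
1798 [ 0.4731 -0.2334  0.0607] [ 0.4738 -0.234   0.0585] [0.0408 0.0409 0.0089] (473.71923828125, -234.39031982421875) 20.936805725097656
1 14610 0.02259650479654804 0.010954311241608743 0.015004195622377795
  x 0.005 246 z 0.0264
  x 0.01 222 z 0.0265
  x 0.015 165 z 0.0265
  x 0.02 58 z 0.0266
  x 0.025 1 z 0.027
-1 14665 0.022316414422557856 0.01106659262137658 0.01500146562921018
  x 0.005 251 z 0.0249
  x 0.01 221 z 0.025
  x 0.015 162 z 0.0249
  x 0.02 63 z 0.0251
```

View pics/w1.png

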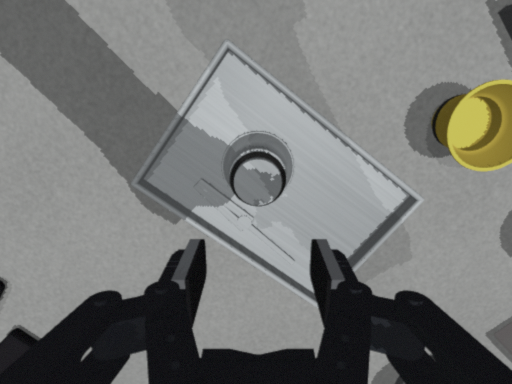

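```bash
cat >> h.py <<'E'
TF=np.array([.474,-.2352,.060])
def wristfoot(tag,F,n):
    """refined foot-disc centre from wrist depth, jaw bias corrected"""
    s=sense(); p,d=camera("wrist"); cv2.imwrite(f"pics/{tag}.png",p[:,:,::-1])
    C=cloud("wrist",d,camera_params("wrist"),(s["position"],s["tcp_rot"])); P=C[d>0]-s["tcp_rot"][:,2]*.00075
    v=P-F; h=v@n; r=np.linalg.norm(v-h[:,None]*n,axis=1)
    m=(abs(h)<.006)&(r<.034); q=v[m]
    e1=s["tcp_rot"][:,1]; e1=e1-n*(e1@n); e1/=np.linalg.norm(e1); e2=np.cross(n,e1)
    ab=np.c_[q@e1,q@e2]; mid=(ab.max(0)+ab.min(0))/2; cc,rr=cv2.minEnclosingCircle((ab*1000).astype(np.float32))
    pl=np.linalg.svd(q-q.mean(0),full_matrices=False)[2][2]; pl*=np.sign(pl[2])
    print(tag,"t",s["time_s"],"n",len(q),"ext",np.ptp(ab,axis=0).round(4),"r",round(rr,1),"off(y,n x y) bbox",mid.round(4),"circ",np.round(cc,1),"h",np.median(h[m]).round(4),"plane n",pl.round(3))
    return F+e1*cc[0]/1e3+e2*cc[1]/1e3
E
python3 - <<'E'
from h import *
R=ori(-N,YR)
command_gripper(.075)
for d in (.13,.115,.1):
    if inverse_kinematics(FOOT[1]+N*d,R) is not None: break
print(d)
movep(FOOT[1]+N*d,R)
print(sense()["joint_pos"].round(2),sense()["time_s"])
print(wristfoot("p1",FOOT[1],N).round(4))
E
```

```text
0.13
[ 0.15  0.08 -0.62  2.33  0.94  0.42  0.2 ] 3.8333
p1 t 3.8333 n 1938 ext [0.0414 0.0405] r 20.7 off(y,n x y) bbox [ 0.0016 -0.0019] circ [ 1.6 -1.6] h 0.0013 plane n [-0.546  0.052  0.836]
[0.5388 0.0898 0.0972]
```

View pics/p1.png

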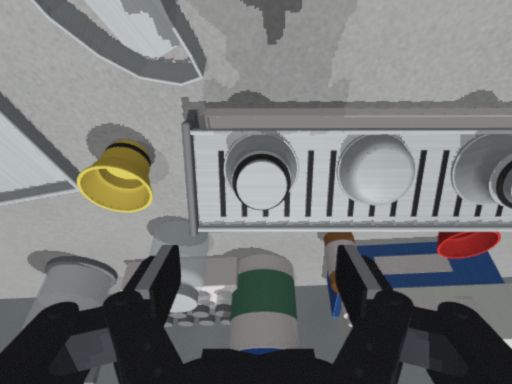

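```bash
cat >> h.py <<'E'
TF=np.array([.4732,-.2347,.060])
A45=np.radians(45);RT=ori([0,0,-1],[np.cos(A45),np.sin(A45),0])
def pick(F):
    R=ori(-N,YR)
    move_l(F+N*.05,R,feed=.15)
    r=move_l(F-N*.0075,feed=.06,until_force=8); print("hit",r,sense()["position"]-(F-N*.0075))
    command_gripper(.03,40); s=sense(); print("gap",s["finger_gap"],"t",s["time_s"])
    move_l(F+N*.06,feed=.12); s=sense(); print("gap",s["finger_gap"],s["wrist_force"].round(2))
E
python3 - <<'E'
from h import *
F=np.array([.5388,.0898,.0980]); 
pick(F)
s=sense(); p,d=camera("wrist"); cv2.imwrite("pics/g1.png",p[:,:,::-1])
E
```

```text
hit False [9.22181181e-06 8.35713135e-05 3.87211545e-04]
gap 0.05050583993673856 t 6.025
gap 0.0504716108254343 [ 0.76 -0.34 -0.36]
```

View pics/g1.png

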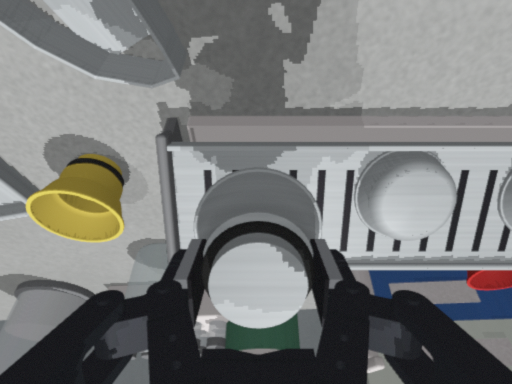

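The picture shows the pot held square between the pads, foot centre at (258,280), with the dish at (405,195) unmoved. Next I'll measure the pot in the grip, then place it.

```bash
cat >> h.py <<'E'
def held():
    p,d=camera("wrist"); T=cloud("wrist",d,camera_params("wrist"),(np.zeros(3),np.eye(3)))[d>0]-[0,0,.00075]
    m=(abs(T[:,0]-.0075)<.006)&(np.hypot(T[:,1],T[:,2])<.0235); q=T[m]
    cc,r=cv2.minEnclosingCircle((q[:,1:]*1000).astype(np.float32)); pl=np.linalg.svd(q-q.mean(0),full_matrices=False)[2][2]; pl*=-np.sign(pl[0])
    print("held foot n",len(q),"x",np.median(q[:,0]).round(4),"yz",np.round(cc,1),"r",round(r,1),"ext",np.ptp(q[:,1:],axis=0).round(4),"plane",pl.round(3))
E
python3 - <<'E'
from h import *
held()
s=sense(); move_l(s["position"]+[-.03,0,.05],feed=.15)
movep(TF+[0,0,.12],RT)
s=sense(); print(s["time_s"],s["position"],s["joint_pos"].round(2),s["finger_gap"]); held()
move_l(TF+[0,0,.065],feed=.12)
r=move_l(TF+[0,0,.010],feed=.03,until_force=4); s=sense(); print(r,s["position"],s["wrist_force"].round(2),s["time_s"])
p,d=camera("side"); cv2.imwrite("pics/s1.png",cv2.resize(p[200:380,130:370,::-1],None,fx=3,fy=3))
E
```

```text
held foot n 837 x 0.0021 yz [0. 0.] r 23.5 ext [0.0327 0.0468] plane [-0.995  0.096  0.005]
8.6083 [ 0.47334545 -0.23309726  0.17936649] [ 0.63  0.34 -0.31  1.95  0.13  0.88  1.04] 0.05058885083724963
held foot n 647 x 0.002 yz [0. 0.] r 23.5 ext [0.0323 0.047 ] plane [-0.999  0.042 -0.001]
True [ 0.47354353 -0.23490152  0.07749974] [ 0.89 -1.16  3.06] 10.675
```

View pics/s1.png

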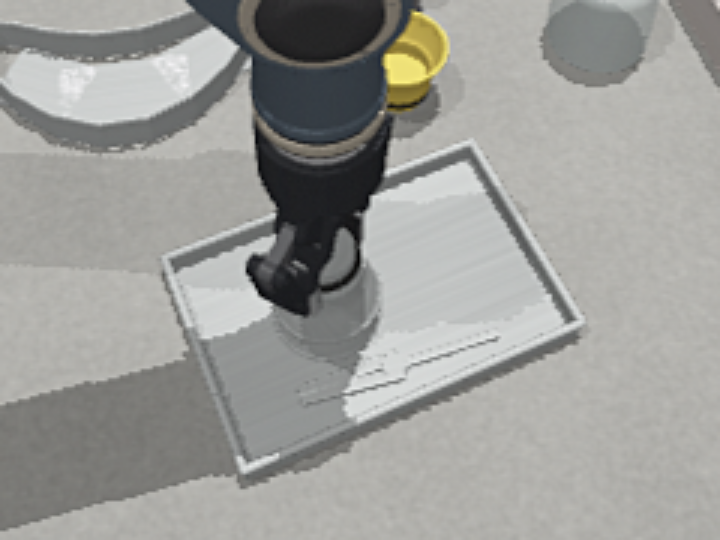

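```bash
python3 - <<'E'
from h import *
command_gripper(.08); s=sense(); move_l(s["position"]+[0,0,.02],feed=.08); move_l(TF+[0,0,.16],RT,feed=.2)
c=wristfoot("r1",np.array([TF[0],TF[1],.085]),np.array([0,0,1.])); print(c.round(4))
command_gripper(0.0,40); print(sense()["finger_gap"],sense()["time_s"])
E
```

```text
r1 t 12.2917 n 1849 ext [0.041  0.0404] r 20.6 off(y,n x y) bbox [ 0.002  -0.0007] circ [ 1.9 -0.4] h 0.0002 plane n [-0.029  0.037  0.999]
[ 0.4721 -0.233   0.085 ]
-0.0002741240056538542 13.075
```

View pics/r1.png

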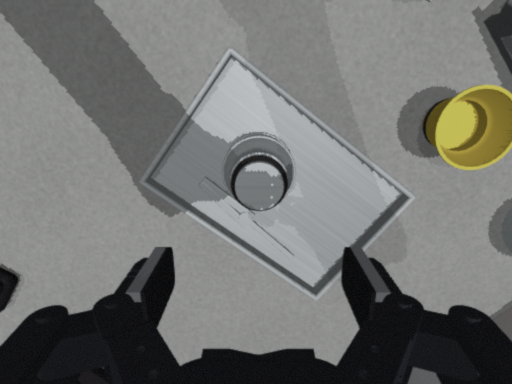

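```bash
cat >> h.py <<'E'
def push(x,y,top):
    move_l([x,y,top+.04],RT,feed=.15)
    r=move_l([x,y,top+.012],feed=.015,until_force=4); s=sense(); print("touch",r,s["position"],s["wrist_force"].round(2))
    r=move_l([x,y,top+.012],feed=.01,until_force=14); s=sense(); print("stop",r,s["position"],s["wrist_force"].round(2),s["time_s"])
    s=sense(); move_l(s["position"]+[0,0,.03],feed=.1); move_l([x,y,top+.12],feed=.2)
E
python3 - <<'E'
from h import *
push(.4733,-.2343,.085)
command_gripper(.075)
c=wristfoot("r2",np.array([TF[0],TF[1],.080]),np.array([0,0,1.])); print(c.round(4))
p,d=camera("scene");q,d2=camera("side"); cv2.imwrite("pics/r2b.png",np.hstack([cv2.resize(p[95:205,135:245,::-1],(400,400)),cv2.resize(q[240:350,180:290,::-1],(400,400))]))
for n,dd in(("scene",d),("side",d2)):
    P=cloud(n,dd)[dd>0]; z=P[(np.hypot(P[:,0]-.474,P[:,1]+.235)<.012)&(P[:,2]>.06)&(P[:,2]<.1)][:,2]; print(n,len(z),np.median(z))
E
```

```text
touch True [ 0.47345318 -0.23441801  0.10916904] [0.   0.33 3.64]
stop True [ 0.47426018 -0.23525091  0.10559155] [-1.24  0.49  4.67] 15.6083
r2 t 17.2583 n 1986 ext [0.0407 0.0399] r 20.7 off(y,n x y) bbox [ 0.0009 -0.0004] circ [ 0.8 -0.6] h 0.0009 plane n [-0.018  0.026  0.999]
[ 0.4731 -0.2338  0.08  ]
scene 55 0.08068993441981753
side 105 0.08016576890041693
```

View pics/r2b.png

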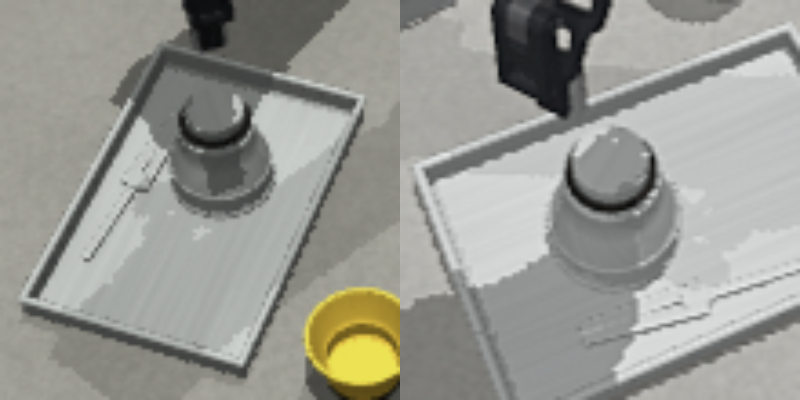

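```bash
python3 - <<'E'
from h import *
s=sense(); movep(FOOT[2]+N*.12,ori(-N,YR)); s=sense(); print(s["joint_pos"].round(2),s["time_s"])
c=wristfoot("p2",FOOT[2],N); print(c.round(4))
if np.linalg.norm(c-FOOT[2])<.005: pick(c)
p,d=camera("wrist"); cv2.imwrite("pics/g2.png",p[:,:,::-1])
E
```

```text
[-0.48  0.31 -0.43  2.06  1.    0.72 -0.16] 19.4
p2 t 19.4 n 2108 ext [0.041  0.0424] r 22.8 off(y,n x y) bbox [ 0.0018 -0.0023] circ [ 3.8 -3.3] h 0.0013 plane n [-0.549  0.056  0.834]
[0.5601 0.3141 0.096 ]
```

View pics/g2.png

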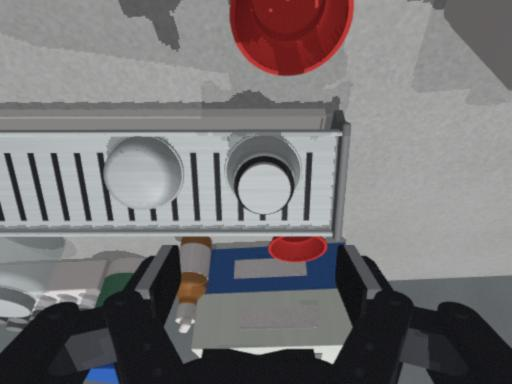

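The pot's foot is at (266,186). The 5 mm guard skipped the pick because a stray point inflated the enclosing circle. The box centre (1.8, -2.3 mm) agrees with the offset I measured on pot 1, so I'll use that.

```bash
python3 - <<'E'
from h import *
pick(np.array([.5616,.3128,.0978]))
s=sense(); move_l(s["position"]+[-.03,0,.07],feed=.15)
TP=np.array([.4731,-.2339,.080])
movep(TP+[0,0,.12],RT)
s=sense(); print(s["time_s"],s["position"],s["finger_gap"])
p,d=camera("wrist"); cv2.imwrite("pics/g2.png",p[:,:,::-1])
move_l(TP+[0,0,.065],feed=.12)
r=move_l(TP+[0,0,.010],feed=.03,until_force=4); s=sense(); print(r,s["position"],s["wrist_force"].round(2),s["time_s"])
E
```

```text
hit False [-4.80782023e-05  3.06206259e-04  3.22015286e-04]
gap 0.05062246740675118 t 21.5667
gap 0.05039735728488273 [ 0.28  0.1  -1.  ]
24.9083 [ 0.4735792 -0.2326324  0.1997763] 0.05058683735037674
True [ 0.47326595 -0.2343632   0.09740581] [ 1.4  -1.11  1.01] 26.975
```

View pics/g2.png

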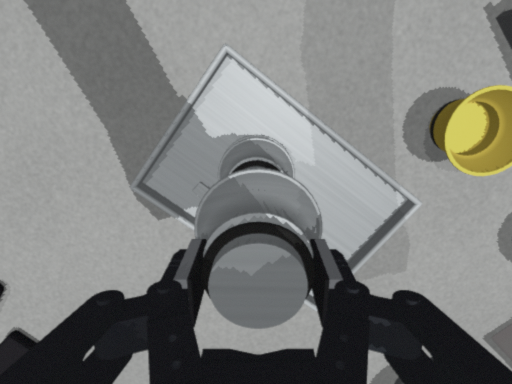

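Contact came at TCP z 0.0974, which is again about 5 mm proud, as predicted. I'll release and push on the foot centre.

```bash
python3 - <<'E'
from h import *
command_gripper(.08); s=sense(); move_l(s["position"]+[0,0,.02],feed=.08); move_l([.4732,-.2347,.245],RT,feed=.2)
c=wristfoot("r3",np.array([TF[0],TF[1],.105]),np.array([0,0,1.])); print(c.round(4))
command_gripper(0.0,40)
push(.4735,-.2346,.105)
command_gripper(.075)
c=wristfoot("r4",np.array([TF[0],TF[1],.100]),np.array([0,0,1.])); print(c.round(4))
p,d=camera("scene");q,d2=camera("side"); cv2.imwrite("pics/r4b.png",np.hstack([cv2.resize(p[95:205,135:245,::-1],(400,400)),cv2.resize(q[240:350,180:290,::-1],(400,400))]))
cv2.imwrite("pics/r4s.png",p[:,:,::-1])
for n,dd in(("scene",d),("side",d2)):
    P=cloud(n,dd)[dd>0]; z=P[(np.hypot(P[:,0]-.474,P[:,1]+.235)<.012)&(P[:,2]>.08)&(P[:,2]<.12)][:,2]; print(n,len(z),np.median(z))
print(sense()["time_s"])
E
```

```text
r3 t 28.5667 n 1782 ext [0.0405 0.0401] r 20.6 off(y,n x y) bbox [0.0021 0.0003] circ [2.  0.1] h 0.0004 plane n [-0.037  0.024  0.999]
[ 0.4717 -0.2333  0.105 ]
touch True [ 0.47362479 -0.2347531   0.12919925] [-1.05  0.41  2.94]
stop True [ 0.47447279 -0.2353809   0.12549842] [-0.79  0.3   5.29] 31.9083
r4 t 33.5583 n 1986 ext [0.0411 0.0399] r 20.8 off(y,n x y) bbox [ 0.0006 -0.0004] circ [ 0.6 -0. ] h 0.0008 plane n [-0.019  0.014  1.   ]
[ 0.4728 -0.2342  0.1   ]
scene 57 0.10031127949774843
side 112 0.10022786033873338
33.7083
```

View pics/r4b.png

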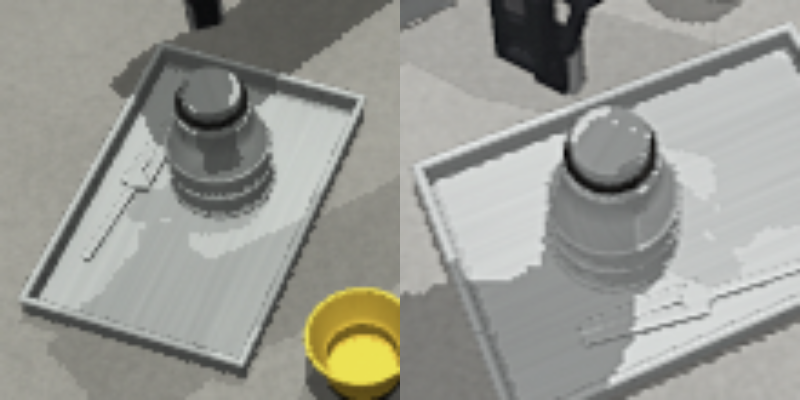

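View pics/r4s.png

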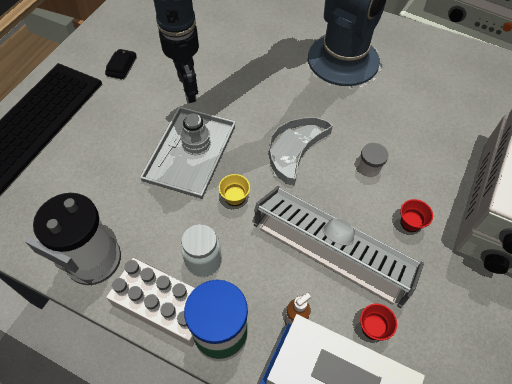

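```bash
python3 - <<'E'
from rig import *
print(sense()["time_s"]); print(finish_job())
E
```

```text
33.7083
the job is handed in; nothing more can be done
None
```

Both tall pots are nested mouth down over the tray pot and pressed home. I handed the job in at 33.7 s, and the interface gave no verdict. I lifted each pot off the rack along its own axis and lowered it until the ring stopped it about 5 mm proud. I then released it and pushed with closed fingertips near the middle of the foot, stopping at a 14 N rise in force.

**Height:** the foot tops read about 60, 80 and 100 mm (the final top read 100.2–100.3 mm in the scene and side views), which matches 20 mm per step.

**Straightness:** the top foot sits within 1 mm of where the wrist camera first saw the tray pot. The top face read about 0.02 rad off upright, close to the wrist camera's own bias of about 0.02 rad.

**Surroundings:** in the last scene picture the dish is still at (340,232) on the rack. The forceps and the other loose things look unmoved, and the gripper was clear of the stack.

**Checks that disagreed:**
- The wrist camera and the fixed cameras differed by about 2–3 mm along one tool axis. I used wrist measurements for both picking and placing so the difference cancels.
- The enclosing-circle fit on the second pot was thrown off by stray points. A 5 mm guard stopped that pick, and I used the box centre instead.
- After the first push the held force had dropped back to 4–5 N. The hard stop is therefore judged from the force trigger and the final heights.

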